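# Find where the key cabinet's sliding door binds

## Robot

A 6-joint arm with a two-finger parallel gripper is mounted at the origin on the work surface. World frame = base frame: x ahead of the robot, y to its left, z up, the work surface at z = 0. Lengths are in mm, angles in rad, forces in N, time in s.
With the tool pointing down it reaches from about 350 to 975 mm from the base axis. Payload 7.1 kg.
Tool frame: the origin (TCP) lies midway between the tips of the shut fingers; the grasp point (between the pads) lies 19 mm behind it; z points along the fingers, y is the line along which they close (so a half turn about z gives the same grasp; the last joint's range is limited). The gripper opens to 88 mm and grips with 3 to 60 N. Pads are 20 mm wide; open, the fingers measure 115 mm over their backs; the gripper's body (75 mm by 178 mm) begins 61 mm behind the grasp point.
Start: joints at [1.182, 0.423, 1.63, -0, 1.089, -0.019], TCP at [225.861, 582.745, 222.675] pointing down, gripper open.
Joint ranges: [-3, 3], [-0.9, 2.11], [0.09, 2.58], [-1.31, 4.45], [0.11, 2.69], [-2.54, 2.54]. Speed limits (rad/s): [2.39, 2.39, 3.01, 3.14, 3.14, 3.14].

## Interface

Orientations are given as a rotation vector (axis times angle).
In Python, from station import r gives the robot as it stands.
- The arm moves only by the shell command python3 nudge.py [OPENING] [FORCE], which reads ROWS from standard input. ROWS is a JSON object whose key "steps" holds a list of rows, 1 to 8 of them, each of 4 numbers: dx, dy, dz in shares of the most that a row can go, 1 being 50 mm, then a turn about the tool's z in a scale on which 1.0 is 2 pi rad; each row shifts and turns the commanded pose from where the row before left it, along the tool's axes as they then stand; what a row does not reach is not made up. A row lasts 1/10 s, in which the tool goes at most 50 mm and 0.15 rad, less where a joint would pass 70% of its speed; a pose out of reach is approached as far as the arm can. OPENING is the finger opening in mm, set as the command begins (- or left out keeps the last). The fingers move at their own pace and stop on an object; FORCE is the grip in N (left out, the last holds). Time passes only in rows, so rows that do not move let the fingers close. It prints the time, the measured TCP pose, the force, the opening and the grip force at its end. Input that does not fit is refused with a message, and nothing moves.
- r.get_obs(): the state, without advancing time (a new reading comes with each control period).
- r.capture(name): name is "scene" or "top" or "wrist"; returns the picture (480x640x3 uint8, red, green, blue); there is no depth.
- r.camera_params(name): a dict with "camera_matrix" (3x3 intrinsics, pixels), "origin" and "attitude" of the camera in the world. Camera axes: x right, y down, z forward; pixel columns grow to the right and rows downward; lengths in mm; the calibration is good to about 2 mm. A picture is of the moment at which its call begins: read the wrist's pose just before it. camera_params takes no time and is no camera call; for the wrist camera it gives the pose at the moment of the call.
- r.hand_in(): hands the job in; it is judged then, once.
The state is a dict: "t": time; "joints": joint angles; "qvel": joint speeds; "effort": joint torques, N m; "eef_pos": TCP position; "tool_rot": TCP orientation; "wrist_force": force on the tool from outside, world axes, zero at the start; "wrist_torque": the same for the moment, N m; "gripper_width": finger opening in mm; "grip_force": force on a finger pad.
Only numpy, scipy, OpenCV 4.12 (cv2) and the standard library are available. Lean on these libraries where they do the work, as an engineer would, in place of code of your own. Each camera call takes 0.05 s, during which the arm holds its last target. There are 200 camera calls.

## Task

The key cabinet has been taken off the wall and laid on its back because its sliding door sticks somewhere in its groove, and I want to wax that place. Draw the door by its handle towards the open half until you feel it bind, without forcing it on through, then back it off about three centimetres so that it stands free just short of the tight place, and let go of it. Leave the other things on the table where they are.

Things in the scene. Friction and masses are not known exactly. Their poses are not given: they have to be found in the camera images.
- cabinet: Flat dark wooden key cabinet, 280 x 420 x 62 mm, lying on its back, front up; it does not shift. Origin: centre of its underside, on the table. z is up; y runs along its length, the way the door slides (+y opens it); x runs across. The open half is a tray with hooks and keys, its floor 6 mm above the table.
- door (a joint): How far the door is open, m: 0 shut (over the -y half), at most 0.185, towards the cabinet's +y; it starts 0 to 0.03 open and stays where left. Even drag of about 2 N until its leading edge meets a swollen place in the groove, out of sight, at 0.07 to 0.14; from there the drag in motion grows by 1 to 1.5 N per mm (it partly relaxes at a stop). More than 18 mm into it (over 20 N) is forced.
- door_handle (a point): Middle of the door's handle: a steel bar 10 mm thick, 100 mm long, lying across the cabinet (along its x) on a post at each end, at the middle of the door. The bar's axis is 85 mm above the table, 32 mm above the door panel; a gripper pointing down closes on it along the cabinet's y. Axes as the cabinet.
- door_edge (a point): Middle of the leading (+y) edge of the brown panelled sliding door, at its upper face, 53 mm above the table and 100 mm ahead of the handle along y. Axes as the cabinet. The door panel is 244 mm across, 200 mm long, 9 mm thick, with a frame to 11 mm; the cabinet's sides rise 9 mm above the panel.
- wax: Block of beeswax, 85 x 42 x 26 mm, loose on the table beside the cabinet; origin under its middle. Not needed yet.
- sander: Cork sanding block, 110 x 62 x 32 mm, loose on the table beyond the cabinet; origin under its middle. Not needed.
- driver: Screwdriver, 200 mm long, loose on the table beside the cabinet. Not needed.
- screw_jar: Small glass jar with a metal lid, 60 mm across, 62 mm high, loose on the table near the cabinet; origin under its middle. Not needed.
- mug: White mug, 80 mm across, 92 mm high, loose on the table near the cabinet; origin under its middle. Not needed.
- spare_key: Key on a small wooden tag, 75 mm long in all, 10 mm high, lying loose in the cabinet's open half, well below the door. Not needed.

How it is judged:
By the outcome, as a careful person would: the job done as asked, in the order asked, and still so for the second after the job is handed in, with the robot touching nothing.
It also fails if it takes over 40 s, if anything falls off the work surface, if the arm or the gripper's body presses on something with over 40 N, if the wrist force passes 120 N, or if a joint passes its speed limit or range.

## Working session

There is one attempt and no reset: what is moved stays moved. The work goes in short steps, Python scripts to look and compute and a shell command to move; the robot and the scene stay as the last step left them, time stands still between calls to the robot, and variables do not carry over. Pictures are saved under pics/ and viewed, at most 10 in all, crops included, and the job is handed in when it is done.

```bash
ls; mkdir -p pics
python3 - <<'E'
from station import r
import cv2,numpy as np
for n in ("top","scene"):
    im=r.capture(n); cv2.imwrite(f"pics/{n}1.png",im[:,:,::-1])
    p=r.camera_params(n); print(n,{k:np.round(v,3).tolist() for k,v in p.items()})
o=r.get_obs();print(o)
E
```

```text
nudge.py
pics
station.py
top {'camera_matrix': [[544.437, 0.0, 329.525], [0.0, 544.437, 237.837], [0.0, 0.0, 1.0]], 'origin': [446.74, 16.054, 1096.814], 'attitude': [-2.199, 2.139, -0.146]}
scene {'camera_matrix': [[577.428, 0.0, 323.264], [0.0, 577.428, 239.55], [0.0, 0.0, 1.0]], 'origin': [996.324, 753.661, 852.317], 'attitude': [-0.684, -2.622, 1.141]}
{'t': 0.1, 'joints': array([ 1.18201269e+00,  4.23768970e-01,  1.63061816e+00, -1.89893680e-05,
        1.08860320e+00, -1.90111982e-02]), 'qvel': array([-0.00095966, -0.00202904, -0.00202241, -0.00166738,  0.00141787,
        0.0003413 ]), 'effort': array([-4.58946361e-04, -5.45614636e+01, -2.74324679e+01,  6.44613337e-02,
        1.89036661e-02,  1.73608635e-05]), 'eef_pos': array([225.67076762, 582.28809957, 221.97479233]), 'tool_rot': array([-5.77470965e-01, -3.08779086e+00,  2.15515107e-03]), 'wrist_force': array([ 0.70573752,  0.32706803, -0.20719727]), 'wrist_torque': array([ 0.00636858, -0.01377867, -0.06423116]), 'grip_force': 0.0, 'gripper_width': 87.87890060524921}
```

View pics/top1.png

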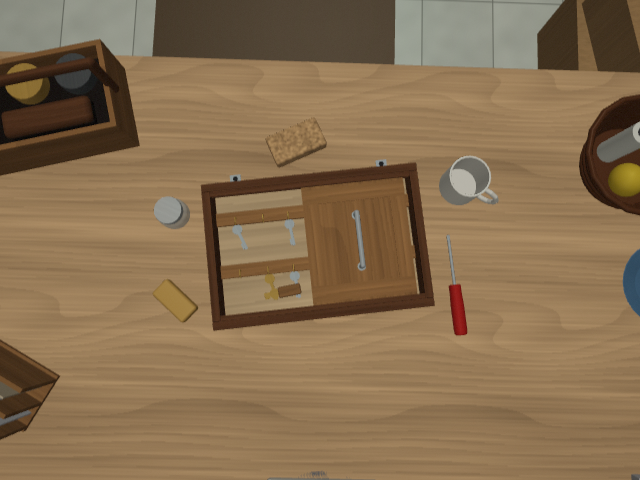

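View pics/scene1.png

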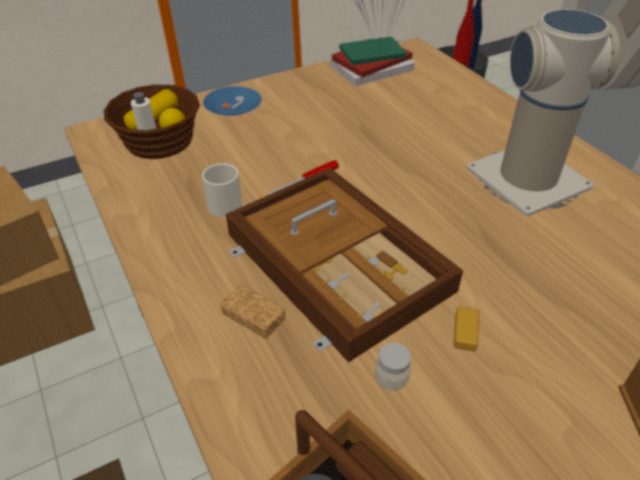

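The top view shows the handle bar from about (356,213) to (362,267), with the door to the right and the open half (image left, world +y) clear. In the scene view the bar runs from about (293,220) to (335,206). Next I'll triangulate the bar and measure the cabinet's yaw.

```bash
cat > h.py <<'E'
import cv2,numpy as np
from scipy.spatial.transform import Rotation as R
def ray(p,uv):
    d=np.linalg.inv(p["camera_matrix"])@[uv[0],uv[1],1]
    return np.array(p["origin"],float),R.from_rotvec(p["attitude"]).as_matrix()@d
def plane(p,uv,z):
    o,d=ray(p,uv); return o+d*(z-o[2])/d[2]
def tri(p,a,q,b):
    o1,d1=ray(p,a);o2,d2=ray(q,b)
    s=np.linalg.lstsq(np.c_[d1,-d2],o2-o1,rcond=None)[0]
    x,y=o1+s[0]*d1,o2+s[1]*d2
    return (x+y)/2,np.linalg.norm(x-y)
def blob(im,roi,f):
    x,y,w,h=roi; m=np.zeros(im.shape[:2],np.uint8)
    hsv=cv2.cvtColor(im,cv2.COLOR_BGR2HSV); m[y:y+h,x:x+w]=f(hsv,im)[y:y+h,x:x+w]
    n,l,s,c=cv2.connectedComponentsWithStats(m); k=1+np.argmax(s[1:,4]); return (l==k).astype(np.uint8)
E
python3 - <<'E'
from h import *
from station import r
t=cv2.imread("pics/top1.png");s=cv2.imread("pics/scene1.png")
P=r.camera_params("top");Q=r.camera_params("scene")
grey=lambda h,i:((h[...,1]<90)&(h[...,2]>70)).astype(np.uint8)
mt=blob(t,(340,200,40,80),grey);ms=blob(s,(283,195,62,45),grey)
for m in(mt,ms):
    y,x=np.nonzero(m);print(m.sum(),x.min(),x.max(),y.min(),y.max(),cv2.minAreaRect(np.c_[x,y].astype(np.float32)))
y,x=np.nonzero(ms)
for c in range(x.min(),x.max()+1,3): print(c,y[x==c].min(),y[x==c].max(),end='; ')
y,x=np.nonzero(mt);print()
for c in range(y.min(),y.max()+1,4): print(c,x[y==c].min(),x[y==c].max(),end='; ')
dark=lambda h,i:((i.max(2)<95)).astype(np.uint8)
md=blob(t,(190,150,255,190),dark);c=cv2.findContours(md,0,2)[0][0]
rect=cv2.minAreaRect(c);print(rect)
ap=cv2.approxPolyDP(cv2.convexHull(c),8,True)[:,0];print(ap)
for a in ap: print(plane(P,a,62).round(1))
E
```

```text
365 351 365 210 270 ((358.1518859863281, 240.04095458984375), (60.40692138671875, 8.354147911071777), 83.2901611328125)
399 291 336 199 234 ((313.0000305175781, 216.5000457763672), (16.099689483642578, 54.11284637451172), 63.43495178222656)
291 220 233; 294 217 234; 297 216 233; 300 214 219; 303 213 218; 306 211 217; 309 210 215; 312 209 214; 315 207 212; 318 206 211; 321 204 209; 324 203 208; 327 201 206; 330 200 214; 333 199 215; 336 212 214; 
210 355 358; 214 352 359; 218 353 359; 222 355 360; 226 356 360; 230 356 361; 234 357 361; 238 357 362; 242 358 362; 246 358 363; 250 359 363; 254 359 363; 258 360 364; 262 359 364; 266 357 365; 270 360 362; ((315.1087646484375, 243.21812438964844), (149.94410705566406, 222.09683227539062), 83.58915710449219)
[[415 163]
 [433 305]
 [213 329]
 [202 185]]
[ 720.2 -163.5   62. ]
[ 446.1 -200.    62. ]
[390.6 212.6  62. ]
[663.9 247.8  62. ]
```

Run:
```python
from h import *
from station import r
P=r.camera_params("top");Q=r.camera_params("scene")
print(tri(P,(360,240),Q,(313.4,210.9)))
# line heights: plane through the scene bar line, met by rays of top bar points
o,d1=ray(Q,(300,216.5));_,d2=ray(Q,(330,202.8));n=np.cross(d1,d2)
for uv in((357.5,222),(359,238),(361.2,254)):
    p,d=ray(P,uv);print((p+d*(n@(o-p))/(n@d)).round(1))
print(plane(P,(360,240),85))
c=np.array([555.2,24.2]);yaw=np.arctan2(55.9,411.95)
print(yaw, R.from_rotvec(r.get_obs()["tool_rot"]).as_matrix().round(3))
m=tri(P,(360,240),Q,(313.4,210.9))[0][:2]
print("handle in cab",R.from_euler('z',-yaw).as_matrix()[:2,:2]@(m-c))
# orientation target: y axis along cab y (or minus)
T=R.from_rotvec(r.get_obs()["tool_rot"]).as_matrix()
u=np.array([-np.sin(yaw),np.cos(yaw),0])
for sg in(1,-1):
    v=T.T@(sg*u);print("turn",np.arctan2(-v[0],v[1]))
g=np.array([m[0],m[1],85-19]); print("move in tool",T.T@(g-r.get_obs()["eef_pos"]))
```

```text
(array([564.64724463, -58.32535066,  77.34684589]), np.float64(1.091526736293446))
[597.7 -52.3  81.6]
[567.4 -55.8  81.5]
[537.5 -60.6  79.9]
[563.3116286  -57.45730956  85.        ]
0.134872285396496 [[-0.932  0.361 -0.001]
 [ 0.361  0.932 -0.001]
 [ 0.    -0.001 -1.   ]]
handle in cab [ -1.73521913 -83.04620971]
turn -0.5046363188594375
turn 2.636956334730356
move in tool [-547.58205185 -474.59329207  156.63295962]
```

Units first: shifts go in shares of 50 mm and turns go in shares of 2 pi rad. So -34 mm is -0.68, -30 mm is -0.6.

```bash
echo '{"steps":[[-0.68, -0.6, 0, 0], [-0.68, -0.6, 0, 0], [-0.68, -0.6, 0, 0], [-0.68, -0.6, 0, 0], [-0.68, -0.6, 0, 0], [-0.68, -0.6, 0, 0], [-0.68, -0.6, 0, 0], [-0.68, -0.6, 0, 0]]}' | python3 nudge.py 60; echo '{"steps":[[-0.68, -0.6, 0, 0], [-0.68, -0.6, 0, 0], [-0.68, -0.6, 0, 0], [-0.68, -0.6, 0, 0], [-0.68, -0.6, 0, 0], [-0.68, -0.6, 0, 0], [-0.6, -0.5, 0, 0], [-0.6, -0.5, 0, 0]]}' | python3 nudge.py;  echo '{"steps":[[0, 0, 0, -0.0207], [0, 0, 0, -0.0207], [0, 0, 0, -0.0207], [0, 0, 0, -0.0183], [0, 0, 0, 0]]}' | python3 nudge.py
cat > g.py <<'E'
from h import *
from station import r
import sys
o=r.get_obs();T=R.from_rotvec(o["tool_rot"]).as_matrix();yaw=.135
t=np.array([float(a) for a in sys.argv[1:4]])
v=T.T@[-np.sin(yaw),np.cos(yaw),0]
print("tool move",(T.T@(t-o["eef_pos"])).round(1),"turn",np.arctan2(-v[0],v[1]),"grip",o["joints"].round(2),o["wrist_force"].round(2))
E
python3 g.py 563.5 -57.5 66
python3 -c "
from h import *
from station import r
o=r.get_obs();im=r.capture('wrist');cv2.imwrite('pics/w1.png',im[:,:,::-1]);P=r.camera_params('wrist');print(P)"
```

```text
t: 0.9
eef_pos: [393.1, 258.9, 222.6]
tool_rot: [-0.577, -3.088, 0.0]
wrist_force: [0.6, 0.2, 0.4]
gripper_width: 60.1
grip_force: 0.0
t: 1.7
eef_pos: [556.1, -51.0, 222.4]
tool_rot: [-0.579, -3.087, -0.0]
wrist_force: [1.4, 1.0, -0.8]
gripper_width: 59.9
grip_force: 0.0
t: 2.2
eef_pos: [555.5, -49.3, 222.3]
tool_rot: [0.213, -3.134, -0.0]
wrist_force: [-0.4, 0.3, 0.4]
gripper_width: 59.9
grip_force: 0.0
tool move [ -6.9  -9.3 156.3] turn 0.0010108889750166008 grip [-0.11  0.33  1.78 -0.    1.04 -1.82] [-0.45  0.31  0.37]
{'camera_matrix': array([[390.21365581,   0.        , 321.76629205],
       [  0.        , 390.21365581, 234.03447993],
       [  0.        ,   0.        ,   1.        ]]), 'origin': array([479.1203223 , -58.84311892, 385.24297718]), 'attitude': array([1.93543703, 2.21204762, 0.31514289])}
```

View pics/w1.png

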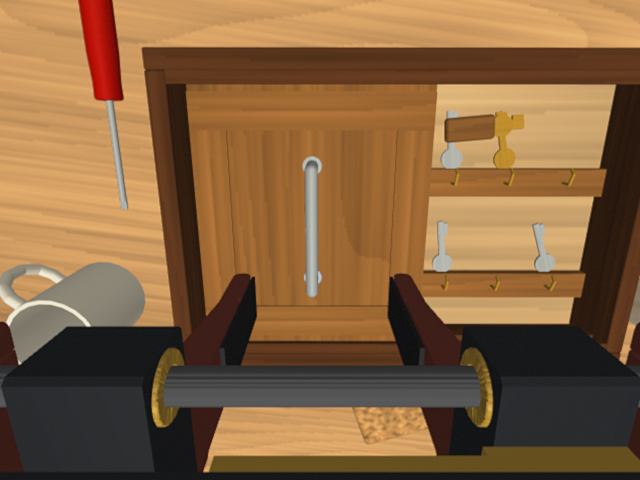

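The wrist view shows the bar upright at column 312, rows about 162–297, between the open fingers. The door edge is at about column 432. I'll check the bar position with this view.

```bash
python3 - <<'E'
from h import *
from station import r
W=r.camera_params("wrist");P=r.camera_params("top");Q=r.camera_params("scene")
im=cv2.imread("pics/w1.png")
m=blob(im,(295,150,35,155),lambda h,i:((h[...,1]<70)&(h[...,2]>90)).astype(np.uint8))
y,x=np.nonzero(m);print([(c,x[y==c].min(),x[y==c].max()) for c in range(y.min(),y.max()+1,12)],y.min(),y.max())
a,b=plane(W,(312,163),85),plane(W,(312,296),85);print(a,b,(a+b)/2,np.linalg.norm(a-b),np.arctan2(*(a-b)[[1,0]]))
# bar ends, two views
print("far", tri(W,(312,294),P,(357,213)),"near",tri(W,(312,164),P,(362.2,266)))
# bar plane from wrist met by top & scene
E
python3 g.py 563.5 -57.5 66
```

```text
[(156, np.int64(310), np.int64(313)), (168, np.int64(303), np.int64(320)), (180, np.int64(305), np.int64(317)), (192, np.int64(305), np.int64(317)), (204, np.int64(305), np.int64(317)), (216, np.int64(305), np.int64(317)), (228, np.int64(305), np.int64(317)), (240, np.int64(306), np.int64(317)), (252, np.int64(306), np.int64(317)), (264, np.int64(306), np.int64(317)), (276, np.int64(304), np.int64(321)), (288, np.int64(306), np.int64(317))] 156 296
[510.74185296 -61.98980139  85.        ] [620.35678376 -48.07560984  85.        ] [565.54931836 -55.03270561  85.        ] 110.49451470660762 -3.0153309061806803
far (array([611.61746164, -49.30148496, 100.30003395]), np.float64(0.9784260656304002)) near (array([514.3322349 , -62.82805552,  70.9279601 ]), np.float64(3.0725887104043914))
tool move [ -6.9  -9.3 156.4] turn -0.0024175465912794386 grip [-0.11  0.33  1.78  0.    1.04 -1.81] [ 0.02 -0.36  0.39]
```

Scaled: 40 mm is 0.8, 30 mm is 0.6.

```bash
echo '{"steps":[[-0.08, -0.08, 0.6, 0], [-0.08, -0.08, 0.8, 0], [0, 0, 0.8, 0], [0, 0, 0.6, 0], [0, 0, 0.32, 0], [0, 0, 0, 0], [0, 0, 0, 0]]}' | python3 nudge.py 60; python3 g.py 564.5 -56 66; echo '{"steps":[[0, 0, 0, 0], [0, 0, 0, 0], [0, 0, 0, 0], [0, 0, 0, 0], [0, 0, 0, 0], [0, 0, 0, 0]]}' | python3 nudge.py 0 20
```

```text
t: 2.95
eef_pos: [564.9, -56.0, 66.8]
tool_rot: [0.21, -3.134, -0.0]
wrist_force: [-0.6, 0.1, 0.3]
gripper_width: 60.0
grip_force: 0.0
tool move [0.4 0.1 0.8] turn -0.0014066661525623276 grip [-0.12  0.56  1.85  0.    0.73 -1.82] [-0.61  0.07  0.32]
t: 3.55
eef_pos: [564.8, -56.1, 66.8]
tool_rot: [-0.212, 3.134, -0.0]
wrist_force: [-0.6, 0.1, 0.4]
gripper_width: 15.4
grip_force: 0.0
```

Scaled: 4 mm is 0.08, 2 mm is 0.04.

```bash
echo '{"steps":[[0, 0, 0, 0], [0, 0, 0, 0], [0, 0, 0, 0]]}' | python3 nudge.py 0 30; echo '{"steps":[[0, 0.04, 0, 0], [0, 0.08, 0, 0], [0, 0.08, 0, 0], [0, 0.08, 0, 0], [0, 0.08, 0, 0]]}' | python3 nudge.py
```

```text
t: 3.85
eef_pos: [564.8, -56.1, 66.7]
tool_rot: [-0.212, 3.134, -0.0]
wrist_force: [-0.3, 0.1, 1.8]
gripper_width: 9.2
grip_force: 30.0
t: 4.35
eef_pos: [562.2, -37.8, 66.7]
tool_rot: [0.212, -3.134, 0.0]
wrist_force: [-0.1, -3.1, 1.6]
gripper_width: 9.1
grip_force: 30.0
```

Scaled: 4 mm is 0.08.

```bash
echo '{"steps":[[0, 0.08, 0, 0], [0, 0.08, 0, 0], [0, 0.08, 0, 0], [0, 0.08, 0, 0], [0, 0.08, 0, 0], [0, 0.08, 0, 0]]}' | python3 nudge.py; echo '{"steps":[[0, 0.04, 0, 0], [0, 0.04, 0, 0], [0, 0.04, 0, 0]]}' | python3 nudge.py
```

```text
t: 4.95
eef_pos: [559.0, -14.1, 66.7]
tool_rot: [0.212, -3.134, -0.0]
wrist_force: [-0.3, -1.9, 2.8]
gripper_width: 9.1
grip_force: 30.0
t: 5.25
eef_pos: [558.2, -8.4, 66.7]
tool_rot: [0.212, -3.134, 0.0]
wrist_force: [-2.0, -2.7, 3.4]
gripper_width: 8.9
grip_force: 30.0
```

Scaled: 2 mm is 0.04.

```bash
echo '{"steps":[[0, 0.04, 0, 0], [0, 0.04, 0, 0], [0, 0.04, 0, 0]]}' | python3 nudge.py|sed -n '2p;4p'
```

```text
eef_pos: [557.4, -2.4, 66.7]
wrist_force: [-1.3, -2.8, 4.1]
```

Scaled: 2 mm is 0.04.

```bash
echo '{"steps":[[0, 0.04, 0, 0], [0, 0.04, 0, 0], [0, 0.04, 0, 0]]}' | python3 nudge.py|sed -n '2p;4p'
```

```text
eef_pos: [556.6, 3.6, 66.7]
wrist_force: [-2.2, -2.0, 4.5]
```

```bash
echo '{"steps":[[0, 0.04, 0, 0], [0, 0.04, 0, 0], [0, 0.04, 0, 0]]}' | python3 nudge.py|sed -n '2p;4p'
```

```text
eef_pos: [555.8, 9.5, 66.7]
wrist_force: [-2.3, -2.3, 5.1]
```

Scaled: 2 mm is 0.04.

```bash
echo '{"steps":[[0, 0.04, 0, 0], [0, 0.04, 0, 0], [0, 0.04, 0, 0]]}' | python3 nudge.py|sed -n '2p;4p'
```

```text
eef_pos: [555.0, 15.4, 66.7]
wrist_force: [-2.9, -2.2, 4.6]
```

Scaled: 2 mm is 0.04.

```bash
echo '{"steps":[[0, 0.04, 0, 0], [0, 0.04, 0, 0]]}' | python3 nudge.py|sed -n '2p;4p'
```

```text
eef_pos: [554.4, 19.4, 66.7]
wrist_force: [-2.2, -3.0, 5.4]
```

Scaled: 2 mm is 0.04.

```bash
echo '{"steps":[[0, 0.04, 0, 0], [0, 0.04, 0, 0]]}' | python3 nudge.py|sed -n '2p;4p'
```

```text
eef_pos: [553.9, 23.0, 66.7]
wrist_force: [-2.3, -6.8, 5.0]
```

Scaled: 2 mm is 0.04.

```bash
echo '{"steps":[[0, 0.04, 0, 0], [0, 0.04, 0, 0], [0, 0.04, 0, 0]]}' | python3 nudge.py|sed -n '2p;4p'
```

```text
eef_pos: [553.2, 28.0, 66.7]
wrist_force: [-2.4, -12.9, 4.6]
```

Scaled: 2 mm is 0.04.

```bash
echo '{"steps":[[0, 0.04, 0, 0], [0, 0.04, 0, 0]]}' | python3 nudge.py|sed -n '2p;4p'
```

```text
eef_pos: [552.8, 31.3, 66.7]
wrist_force: [-0.4, -17.6, 3.8]
```

It binds clearly: drag was about 2.4 N until y≈19.6, then rose at about 1.3 N/mm to 17.6 N, roughly 12 mm in and under the forced limit. Now I'll back it off 30 mm.

```bash
echo '{"steps":[[0, -0.04, 0, 0], [0, -0.08, 0, 0], [0, -0.1, 0, 0], [0, -0.1, 0, 0], [0, -0.1, 0, 0], [0, -0.1, 0, 0], [0, -0.08, 0, 0], [0, 0, 0, 0]]}' | python3 nudge.py|sed -n '1,2p;4p'
```

```text
t: 8.15
eef_pos: [556.6, 3.5, 66.7]
wrist_force: [-2.5, -1.5, 5.0]
```

Scaled: -2 mm is -0.04, -0.5 mm is -0.01.

```bash
echo '{"steps":[[0, -0.04, 0, 0], [0, -0.01, 0, 0], [0, 0, 0, 0]]}' | python3 nudge.py|sed -n '1,2p;4p'; echo '{"steps":[[0, 0, 0, 0], [0, 0, 0, 0], [0, 0, 0, 0], [0, 0, 0, 0], [0, 0, 0, 0], [0, 0, 0, 0], [0, 0, 0, 0], [0, 0, 0, 0]]}' | python3 nudge.py 60
```

```text
t: 8.45
eef_pos: [556.9, 1.5, 66.7]
wrist_force: [-2.6, -0.1, 5.0]
t: 9.25
eef_pos: [557.0, 0.9, 66.7]
tool_rot: [-0.212, 3.134, 0.0]
wrist_force: [0.5, -0.4, -0.2]
gripper_width: 60.0
grip_force: 0.0
```

Scaled: -35 mm is -0.7, -30 mm is -0.6.

```bash
echo '{"steps":[[0, 0, -0.3, 0], [0, 0, -0.6, 0], [0, 0, -0.7, 0], [0, 0, -0.7, 0], [0, 0, -0.4, 0], [0, 0, 0, 0], [0, 0, 0, 0]]}' | python3 nudge.py
python3 - <<'E'
from h import *
from station import r
im=r.capture('wrist');cv2.imwrite('pics/w2.png',im[:,:,::-1]);W=r.camera_params("wrist")
m=blob(im[:,:,::-1].copy(),(290,150,65,155),lambda h,i:((h[...,1]<70)&(h[...,2]>90)).astype(np.uint8))
y,x=np.nonzero(m);c=np.median(x);print(c,y.min(),y.max(),(plane(W,(c,y.min()+7),85)+plane(W,(c,y.max()),85))/2)
cv2.imwrite('pics/top2.png',r.capture('top')[:,:,::-1])
E
```

```text
t: 9.95
eef_pos: [557.0, 0.9, 202.3]
tool_rot: [-0.212, 3.133, -0.0]
wrist_force: [-0.1, 0.2, -0.1]
gripper_width: 59.8
grip_force: 0.0
323.0 150 297 [557.54375122   2.71881259  85.        ]
```

View pics/w2.png

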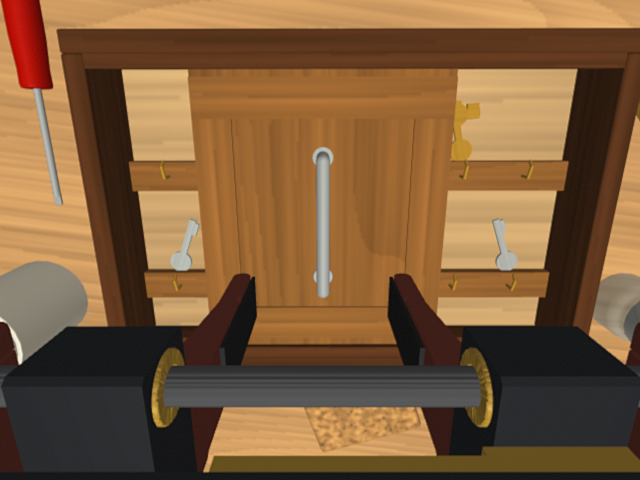

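View pics/top2.png

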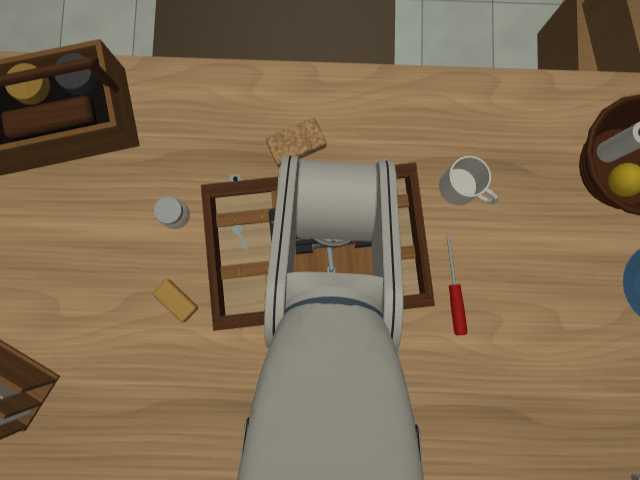

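The wrist view shows the bar at column 323, released at about y=2, with the fingers clear above it. The top view shows the wax (175,300), jar (171,212), sander (296,142), mug (465,182) and driver (457,290) where they were.

```bash
python3 -c "
from station import r
print(r.hand_in())"
```

```text
the job is handed in; nothing more can be done
None
```

I drew the door until it bound (18 N, about 12 mm into the tight place), backed it off 3 cm so it stands free about 18 mm short of where the drag begins, let go, and handed the job in; nothing else on the table was moved.

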